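# Unload the autosampler's vial tray into the transfer tub

### The arm

A 7-joint arm with a two-finger parallel gripper is mounted at the origin on the work surface. World frame = base frame: x ahead of the robot, y to its left, z up, the work surface at z = 0. Lengths are in m, angles in rad, forces in N, time in s.
With the tool pointing down it reaches from about 0.4 to 0.85 m from the base axis. Payload 4.5 kg.
Tool frame: the origin (TCP) lies at the very end of the fingers, on their centre line; the grasp point (between the pads) lies 19 mm behind it; z points along the fingers, x is the direction in which the jaws open and shut, and the axes are right-handed (so a half turn about z gives the same grasp; the last joint's range is limited). The gripper opens to 88 mm and grips with 3 to 60 N. Pads are 18 mm wide; open, the fingers measure 123 mm over their backs; the gripper's body (75 mm by 187 mm) begins 45 mm behind the grasp point.
Start: joints at [-1.1, 0.689, -0.195, 1.565, 0.157, 0.902, -0.215], TCP at [0.264, 0.566, 0.239] pointing down, gripper open.
Joint ranges: [-3.01, 3.01], [-0.46, 2.08], [-1.47, 1.51], [0.13, 2.56], [-1, 4.14], [0.04, 2.09], [-2.66, 2.66]. Speed limits (rad/s): [2.57, 2.57, 3.14, 3.14, 3.14, 3.14, 3.14].

### API

Orientations are given as a unit quaternion [x, y, z, w].
In Python, from plant import * gives the robot as it stands.
- The arm moves only by the tool apply_moves, never from a script. Its argument "series" is a list of rows, each an object of numbers: "x", "y", "z": the shift along the tool's x, y, z in units of 80 cm (1.0 is 80 cm); "wx", "wy", "wz": the turn, a rotation vector about the tool's x, y, z in units of pi rad (1.0 is pi rad); "fingers": the opening, from -1 (shut) to 1 (fully open), so that 0 is half open. In form: [{"x": .., "y": .., "z": .., "wx": .., "wy": .., "wz": .., "fingers": ..}, ...]. A call has 1 to 8 rows; each row shifts and turns the pose as measured when the row begins, along the tool's axes as they then stand; what a row does not reach is not made up. A row lasts 1/8 s, in which the tool goes at most 62.5 mm and 10.7 degrees, less where a joint would pass 70% of its speed; a pose out of reach is approached as far as the arm can. A call with a number of a shift or a turn outside -1 to 1 is refused whole. A call with a gripper value outside its range is refused whole. The fingers move at their own pace and stop on an object; "force" is the grip in N (left out, the last holds). Time passes only in rows, so rows that do not move let the fingers close. It gives the time, the measured TCP pose, the force and the opening at its end, in the units of the state.
- get_state(): the state, without advancing time (a new reading comes with each control period).
- snapshot(name): name is "scene" or "side" or "wrist"; returns (picture, depth): 384x512x3 uint8, red, green, blue; 384x512 float32, m along the optical axis (not along the pixel's ray), 0 where there is no reading.
- camera_model(name): a dict with "camera_matrix" (3x3 intrinsics, pixels), "world_from_camera" (4x4, takes a point from camera to world coordinates). Camera axes: x right, y up, looking along -z (the intrinsics and any distortion apply to the point x, -y, -z); pixel columns grow to the right and rows downward; lengths in m; the calibration is good to about 2 mm. A picture is of the moment at which its call begins: read the wrist's pose just before it. camera_model takes no time and is no camera call; for the wrist camera it gives the pose at the moment of the call.
- finish_job(): hands the job in, once; it reports no verdict.
The state is a dict: "clock": time; "q": joint angles; "qd": joint speeds; "joint_torque": joint torques, N m; "tool_pos": TCP position; "eef_rot": TCP orientation; "contact_force": force on the tool from outside, world axes, zero at the start; "moment": the same for the moment, N m; "opening": opening from 0.0 (shut) to 1.0 (fully open).
Only numpy, scipy, OpenCV 4.12 (cv2) and the standard library are available. Lean on these libraries where they do the work, as an engineer would, in place of code of your own. Each camera call takes 0.05 s, during which the arm holds its last target. There are 200 camera calls.

### The job

Turn the red catch out of the way, slide the white vial tray forward from under the autosampler's orange lip until it is clear, and only then lift it out by its grey handle. Carry it level over to the shallow blue tub and set it down gently so that it lies flat on the tub's floor, and let go. Do not force the tray up against the lip, and leave the glassware and the green tip box standing where they are.

Things in the scene. Friction and masses are not known exactly. Their poses are not given: they have to be found in the camera images.
- sampler: Fixed autosampler. Origin on the worktop under the centre of the tray's home place; +x points from its open front back to its white case, +y left as the robot sees it, z up. Case: x +85 to +235, y -110 to +110 mm, 125 mm high. The tray comes out along -x. At home it has 4 mm of play to a guide on each side and about 5 mm to a stop behind.
- lip: Origin: middle of the front lower edge of the sampler's orange lip: sampler frame x +10, z 52 mm; axes as the sampler's. The lip runs from here back to the case, y -87 to +87, 12 mm thick, over the back 55 mm of the home tray, leaving the tray about 5 mm to rise. The tray is clear once its centre is over 55 mm forward of home; it then still rests on the bed plate.
- bed_front (a point): Middle of the bed plate's front edge, on its top: sampler frame x -150, z 12 mm. The dark steel plate, 12 mm thick, reaches back to the case, y -95 to +125 mm. Guides 12 mm high stand on it at y -79 and +79 (inner faces) from x -65 mm back.
- catch (a joint): Angle (rad) of the red catch, on a vertical hinge at sampler x -122, y +100 mm. 0 = closed; grows anticlockwise seen from above, to 2.0. Its arm points at (value - 0.873) from sampler +x towards +y; 55 mm long, 14 wide, z 26 to 38 mm. Below 0.6 it blocks the tray (pulling only jams it); from 0.8 it is clear. A little stiff (0.06 N m), stays where left; starts at 0 to 0.22.
- catch_grip (a point): On the catch's hinge axis, 80 mm above the worktop, inside the upright red wing by which it is turned: 50 mm long, 12 mm thick, z 58 to 94 mm. This point's x axis runs along the wing, parallel to the arm and towards its tip; y across the wing's thickness; z up.
- tray: Loose white vial tray with blue-capped vials, 0.3 to 0.55 kg, 130 (x) by 150 (y) mm, 35 mm high over the caps. Origin: centre of its underside, z up. At home its axes are the sampler's, underside at z 12 mm. Grey arch handle 30 mm to -x of the centre: crossbar along y, 12 mm thick, 73 to 95 mm above the underside, on end posts at y -68 and +68 mm.
- tray_handle (a point): Middle of the crossbar of the tray's handle, 84 mm above the tray's underside; axes as the tray's (crossbar along y, 12 mm thick in x).
- tub: Fixed shallow blue open tub, the destination: 158 (x) by 178 (y) mm outside, 30 high, walls and floor 5 mm, so about 9 mm to spare on each side of the tray. Origin: centre of its underside on the worktop, z up. The tray's long side goes along the tub's long side, either way round; its underside then lies 5 mm above the worktop.
- cylinder: Loose glass measuring cylinder standing between sampler and tub: 190 mm high, 32 mm thick, foot 60 mm across. Origin: centre of the underside. Leave alone.
- jar: Loose squat amber jar in front of the sampler, 60 mm across, 85 mm high. Origin: centre of the underside. Leave alone.
- beaker: Loose glass beaker in front of the tub, 68 mm across, 65 mm high. Origin: centre of the underside. Leave alone.
- bottle: Loose amber bottle at the sampler's +y side, 72 mm across, 170 mm high. Origin: centre of the underside. Leave alone.
- flask: Loose stoppered conical flask behind the tub, 76 mm across, 132 mm high. Origin: centre of the underside. Leave alone.
- tipbox: Loose green pipette tip box with a clear lid, 117 (x) by 72 (y) by 50 mm, between robot and sampler. Origin: centre of the underside. Leave alone.
Things that resemble listed ones, but are neither listed nor needed, are in the scene too. Leave any turquoise or yellow look-alike of the tray alone. There is more than one size of the tub; the one meant has the size given above.

How it is judged:
On the way, in this order (a step that is already met when the one before it is completed fails the run):
1. the catch is turned out of the tray's way, the tray still at home (value of joint catch above 0.7 rad and x of tray in the frame of sampler above -0.03 m), for 0.2 s.
2. the tray, still low on the bed plate, has been slid forward clear of the lip (x of tray in the frame of sampler between -0.12 and -0.055 m and y of tray in the frame of sampler between -0.02 and 0.02 m and z of tray in the frame of sampler below 0.03 m), for 0.05 s.
3. the tray is lifted clear of the sampler (height (world z) of tray above 0.06 m), for 0.1 s.
At the end, for the whole second after the job is handed in: The tray lies flat on the tub's floor (centre within 13 mm of the tub's along each side, underside within 9 mm of the worktop, tilt under 3 degrees, sides parallel within 0.2 rad, either way round), released and at rest; the catch is still turned out of the way (over 0.6 rad) (x of tray in the frame of tub between -0.013 and 0.013 m and y of tray in the frame of tub between -0.013 and 0.013 m and z of tray in the frame of tub below 0.009 m and angle between tray's own z axis and vertical below 0.05 rad and angle between the x axis of tray and the x axis of tub, either way round below 0.2 rad and linear speed of tray below 0.02 m/s and value of joint catch above 0.6 rad); the robot touches nothing.
It fails at once if the tray is tipped more than 20 degrees (angle between tray's own z axis and vertical above 0.35 rad).
It fails at once if the tray is forced against the lip (over 25 N) (contact force between tray and lip above 25 N).
It fails at once if the tray is dropped or slammed into the tub (over 0.6 m/s close above it) (horizontal distance between tray and tub below 0.08 m and z of tray in the frame of tub below 0.06 m and linear speed of tray above 0.6 m/s).
It fails at once if the glassware or the tip box is pushed more than 30 mm or tipped (distance of any of cylinder, jar, beaker, bottle, flask, tipbox from where it was at the start of the episode above 0.03 m or angle between any of cylinder, jar, beaker, bottle, flask, tipbox's own z axis and vertical above 0.3 rad).
It also fails if it takes over 64 s, if anything falls off the work surface, if the arm or the gripper's body presses on something with over 40 N, if the wrist force passes 120 N, or if a joint passes its speed limit or range.

## Working session

There is one attempt and no reset: what is moved stays moved. The work goes in short steps, Python scripts to look and compute and a tool call to move; the robot and the scene stay as the last step left them, time stands still between calls to the robot, and variables do not carry over. Pictures are saved under pics/ and viewed, about 8 in all and at most 12, crops included, and the job is handed in when it is done.

Besides the shell and the picture viewer there is one more tool, called after "Emit:" as name(argument=value, ...) on one line, values as JSON. apply_moves: Moves the arm, as the interface text tells. Its arguments: {"type":"object","properties":{"series":{"type":"array","items":{"type":"object","properties":{"x":{"type":"number"},"y":{"type":"number"},"z":{"type":"number"},"wx":{"type":"number"},"wy":{"type":"number"},"wz":{"type":"number"},"fingers":{"type":"number"}}}},"force":{"type":"number"}},"required":["series"]}

```bash
mkdir -p pics; ls
cat > h.py <<'E'
from plant import *
import numpy as np, cv2
from scipy.spatial.transform import Rotation as R
def snap(n):
    c=camera_model(n); p,d=snapshot(n); return p,d,np.array(c["camera_matrix"]),np.array(c["world_from_camera"])
def pts(d,K,T):
    v,u=np.mgrid[:d.shape[0],:d.shape[1]]
    P=np.stack([(u-K[0,2])/K[0,0]*d,-(v-K[1,2])/K[1,1]*d,-d],-1)
    return P@T[:3,:3].T+T[:3,3]
E
python3 - <<'E'
from h import *
s=get_state(); print(s)
ims=[]
for n in ("scene","side"):
    p,d,K,T=snap(n); print(n,K.tolist(),T.round(3).tolist(),camera_model(n).keys(), (d>0).mean())
    np.savez(f"{n}.npz",p=p,d=d,K=K,T=T)
    cv2.imwrite(f"pics/{n}0.png",cv2.resize(p[...,::-1],(800,600),interpolation=cv2.INTER_CUBIC))
E
```

```text
pics
{'clock': 0.0, 'q': array([-1.1002404 ,  0.68994131, -0.19451488,  1.56633044,  0.15730043,
        0.90249931, -0.21513294]), 'qd': array([ 1.00150878e-03, -3.23664389e-04,  1.64006781e-03,  1.34644556e-03,
        7.74548772e-05,  4.64929206e-04, -2.53869808e-04]), 'joint_torque': array([ 3.67254179e-04, -5.27579927e+01, -1.26674037e+00, -1.53432155e+01,
       -5.25677903e-02,  6.60976366e-03,  1.74684319e-04]), 'tool_pos': array([0.26415764, 0.56574512, 0.2379403 ]), 'eef_rot': array([ 8.43491264e-01,  5.37142150e-01, -7.15603286e-04,  5.34950714e-04]), 'contact_force': array([0.4436844 , 0.30597942, 0.72749085]), 'moment': array([-0.01112438,  0.0791434 ,  0.0219263 ]), 'opening': 0.9990828594989185}
scene [[357.2181900877076, 0.0, 256.32841444310617], [0.0, 357.2181900877076, 194.44696081746025], [0.0, 0.0, 1.0]] [[-0.746, -0.56, 0.361, 0.94], [0.666, -0.628, 0.403, 0.454], [0.001, 0.541, 0.841, 1.057], [0.0, 0.0, 0.0, 1.0]] dict_keys(['camera_matrix', 'world_from_camera']) 0.9959615071614584
side [[443.69844359854585, 0.0, 254.9382667024127], [0.0, 443.69844359854585, 190.7306741127378], [0.0, 0.0, 1.0]] [[0.973, 0.178, -0.146, 0.35], [-0.23, 0.736, -0.636, -0.859], [-0.006, 0.653, 0.757, 1.11], [0.0, 0.0, 0.0, 1.0]] dict_keys(['camera_matrix', 'world_from_camera']) 0.9959259033203125
```

View pics/scene0.png

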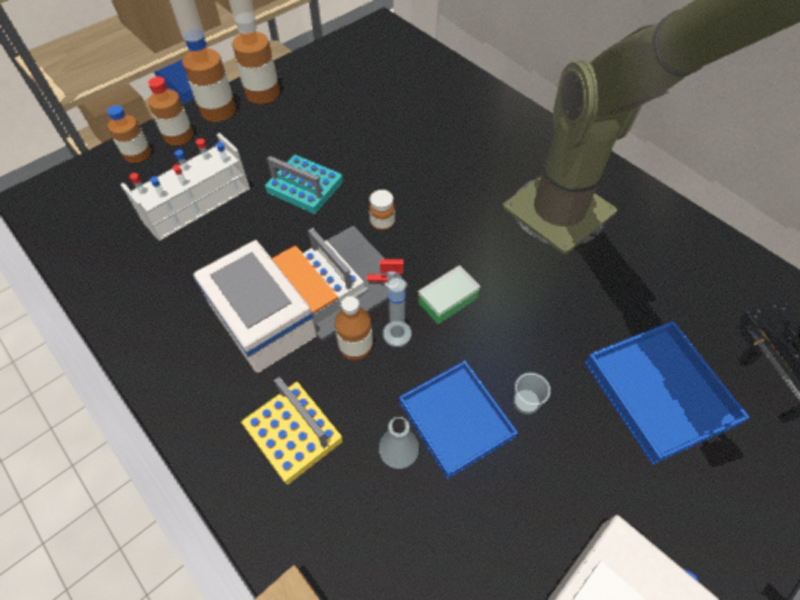

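View pics/side0.png

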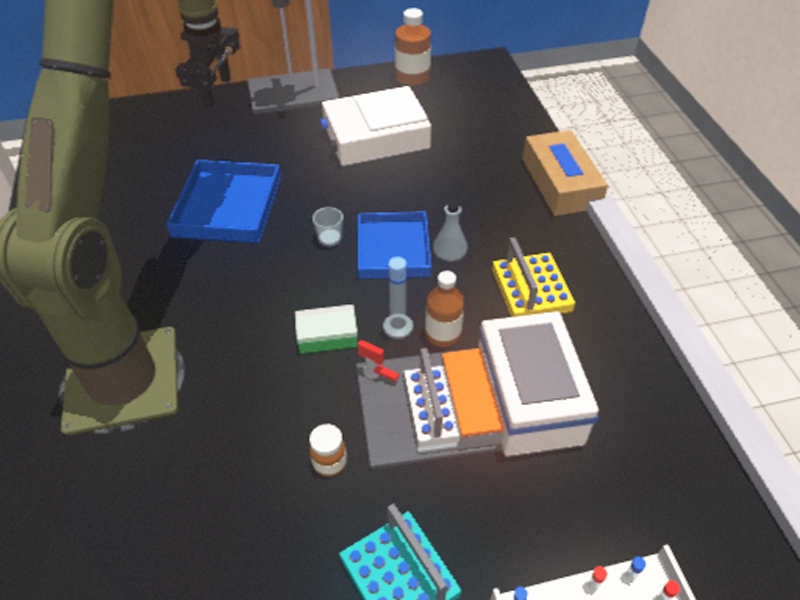

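Scene view: red catch (385,270), orange lip (305,280), white tray with handle (335,260). There are two blue tubs: (458,418), with the beaker in front and the flask behind, and a deeper one at (667,390). The first looks right, so I'll check sizes by depth and get the main poses.

```bash
cat > m.py <<'E'
from h import *
def rect(P): 
    (c,s,a)=cv2.minAreaRect((P[:,:2]*1000).astype(np.float32)); return np.round(c,1),np.round(s,1),round(a,1)
for n in ("scene","side"):
    z=np.load(n+".npz"); p,d,K,T=z["p"],z["d"],z["K"],z["T"]; P=pts(d,K,T); Z=P[...,2]
    H,S,V=cv2.split(cv2.cvtColor(p,cv2.COLOR_RGB2HSV))
    ws=(P[...,0]>.2)&(P[...,0]<1.1)&(abs(P[...,1])<.7)&(d>0)
    M={"orange":(H>8)&(H<18)&(S>200)&(V>200)&(Z>.05)&(Z<.08),"red":((H<5)|(H>175))&(S>180)&(Z>.02)&(Z<.11),
       "blue":(H>102)&(H<118)&(S>150)&(Z<.1),"green":(H>50)&(H<75)&(S>90)&(Z<.07), "plate":(S<60)&(Z>.006)&(Z<.018)&(P[...,1]<.2),"bar":(S<60)&(Z>.098)&(Z<.112)&(V<160)}
    for k,m in M.items():
        m=(m&ws).astype(np.uint8); nn,L,st,c=cv2.connectedComponentsWithStats(m)
        for i in range(1,nn):
            if st[i,4]<(30): continue
            Q=P[L==i]; print(n,k,st[i,4],c[i].round(),*rect(Q),"z",np.percentile(Q[:,2],[2,50,98]).round(3))
            if k=="red":
                Q2=Q[Q[:,2]>.055]; 
                if len(Q2)>5: print("   wing",rect(Q2),np.percentile(Q2[:,2],[2,50,98]).round(3),"top",rect(Q[Q[:,2]>.089]))
            if k=="blue" and st[i,4]>1000:
                for a,b in((-1,.012),(.025,.034),(.034,.1)):
                    q=Q[(Q[:,2]>a)&(Q[:,2]<b)]
                    if len(q)>30: print("   band",a,b,len(q),*rect(q))
E
python3 m.py
```

```text
scene red 69 [251. 170.] [ 469.9 -100.9] [13.1 44.5] 48.2 z [0.065 0.084 0.095]
   wing (array([ 469.9, -100.9]), array([13.1, 44.5]), 48.2) [0.065 0.084 0.095] top (array([ 469.6, -100.9]), array([12.1, 43.8]), 49.4)
scene blue 3362 [417. 258.] [247.2 448.2] [249.3 184.9] 70.8 z [0.003 0.008 0.041]
   band -1 0.012 2548 [248.7 447.8] [249.9 179.1] 71.1
   band 0.025 0.034 151 [249.5 457.8] [230.  184.2] 70.6
   band 0.034 0.1 419 [250.6 454.4] [235.  182.6] 70.9
scene blue 3094 [292. 268.] [580. 220.] [191.2 171.5] 78.8 z [0.002 0.006 0.032]
   band -1 0.012 2449 [579.9 220. ] [191.  171.3] 78.7
   band 0.025 0.034 402 [586.7 224.5] [179.1 159.8] 78.9
scene green 160 [285. 198.] [419.9  35.4] [ 59.4 131.4] 54.0 z [0.001 0.017 0.033]
scene plate 504 [127. 134.] [ 674.6 -596.3] [259.  50.] 0.0 z [0.006 0.01  0.015]
scene plate 877 [231. 169.] [ 486.5 -185.7] [238.8  99.4] 72.7 z [0.008 0.013 0.016]
scene plate 244 [200. 214.] [ 712.3 -113.7] [ 40.7 227.8] 87.2 z [0.008 0.013 0.018]
scene plate 130 [254. 215.] [547.8   4.9] [50.1 54.3] 49.0 z [0.007 0.011 0.017]
scene bar 124 [210. 160
[... 1403 characters left out ...]
 [700.3 168.9] [34.1 70.5] 67.2 z [0.007 0.014 0.017]
side plate 142 [254. 209.] [543.6  -4.3] [53.9 57.3] 77.9 z [0.006 0.01  0.016]
side plate 62 [278. 229.] [ 595.5 -102.1] [31.5 24.5] 74.7 z [0.007 0.012 0.016]
side plate 2208 [253. 268.] [ 551.4 -198.4] [229.9 236.4] 85.3 z [0.007 0.012 0.017]
side plate 92 [348. 287.] [ 734.  -335.6] [  5.  151.1] 85.0 z [0.007 0.012 0.018]
side bar 32 [253. 190.] [540.6 -10.8] [11.7 27.7] 69.9 z [0.099 0.105 0.111]
side bar 99 [318. 245.] [ 666.2 -229.6] [196.5   4.7] 86.4 z [0.098 0.103 0.111]
side bar 93 [274. 244.] [ 553.3 -213.8] [145.1  10.5] 85.9 z [0.099 0.106 0.109]
side bar 32 [426. 363.] [ 797.3 -599.9] [34.5  3. ] 89.9 z [0.1   0.107 0.111]
```

Two tubs: the scene (458,418) one measures about 179x160 mm, 30 high, and fits. The (667,390) one is 235x183 and deeper, so it's out. The white tray at scene (335,260) under the orange lip is the one meant; the turquoise (303,183) and yellow (290,430) ones are look-alikes. Next is an enlarged crop to confirm, plus the moves to the catch.

```bash
cat >> h.py <<'E'
def goto(x,y,z,jaw=None):
    "world target -> total tool-axis shift (units of .8 m), rows needed, turn"
    s=get_state(); r=R.from_quat(s["eef_rot"]); M=r.as_matrix()
    dv=np.array([x,y,z])-s["tool_pos"]; t=M.T@dv
    cur=np.degrees(np.arctan2(M[1,0],M[0,0]))
    print("tool",s["tool_pos"].round(4),"jaw",cur.round(2),"tiltz",M[:,2].round(3),"q",s["q"].round(2),"F",s["contact_force"].round(1),"op",round(s["opening"],3),"t",round(s["clock"],2))
    print("shift units",(t/.8).round(4),"rows>=",np.linalg.norm(t)/.0625)
    if jaw is not None:
        D=np.array([[1,0,0],[0,-1,0],[0,0,-1.]]); G=R.from_euler("z",jaw,degrees=True)*R.from_matrix(D)
        w=(r.inv()*G).as_rotvec(); print("turn units",(w/np.pi).round(4),"rows>=",np.degrees(np.linalg.norm(w))/10.7)
E
python3 - <<'E'
from h import *
p=np.load("scene.npz")["p"]
cv2.imwrite("pics/crop1.png",cv2.resize(p[125:315,130:345,::-1],None,fx=3.1,fy=3.1,interpolation=cv2.INTER_CUBIC))
goto(.470,-.104,.24,48)
E
```

```text
tool [0.2642 0.5658 0.238 ] jaw 64.98 tiltz [-0.001 -0.002 -1.   ] q [-1.1   0.69 -0.19  1.57  0.16  0.9  -0.22] F [-0.2 -0.1 -0.5] op 1.0 t 0.1
shift units [-0.6498  0.5873 -0.0014] rows>= 11.211134859030182
turn units [0.0001 0.0005 0.0943] rows>= 1.586608521330126
```

View pics/crop1.png

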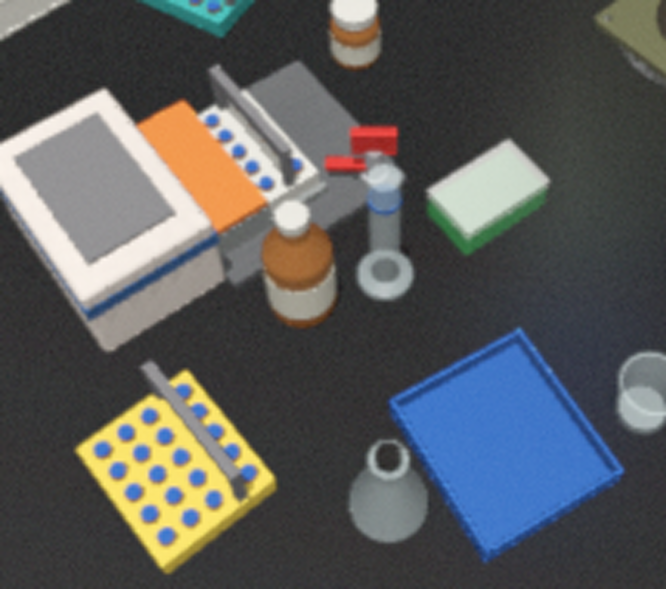

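The crop shows the white tray under the lip, the red wing at (373,140) and the shallow tub at (505,440) between beaker and flask. Both are confirmed, so I'm moving to above the catch.

Emit:
apply_moves(series=[{"x":-0.046,"y":0.042,"z":0},{"x":-0.046,"y":0.042,"z":0},{"x":-0.046,"y":0.042,"z":0},{"x":-0.046,"y":0.042,"z":0},{"x":-0.046,"y":0.042,"z":0},{"x":-0.046,"y":0.042,"z":0},{"x":-0.046,"y":0.042,"z":0},{"x":-0.046,"y":0.042,"z":0}], force=30)

```text
schema error: expected keys x, y, z, wx, wy, wz, fingers
```

```bash
python3 -c "
from h import *
goto(.470,-.104,.24,48)"
```

```text
tool [0.2642 0.5658 0.238 ] jaw 64.98 tiltz [-0.001 -0.002 -1.   ] q [-1.1   0.69 -0.19  1.57  0.16  0.9  -0.22] F [-0.2 -0.1 -0.5] op 1.0 t 0.1
shift units [-0.6498  0.5873 -0.0014] rows>= 11.211134859030182
turn units [0.0001 0.0005 0.0943] rows>= 1.586608521330126
```

All keys are required.

Emit:
apply_moves(series=[{"x":-0.046,"y":0.042,"z":0,"wx":0,"wy":0,"wz":0,"fingers":1},{"x":-0.046,"y":0.042,"z":0,"wx":0,"wy":0,"wz":0,"fingers":1},{"x":-0.046,"y":0.042,"z":0,"wx":0,"wy":0,"wz":0,"fingers":1},{"x":-0.046,"y":0.042,"z":0,"wx":0,"wy":0,"wz":0,"fingers":1},{"x":-0.046,"y":0.042,"z":0,"wx":0,"wy":0,"wz":0,"fingers":1},{"x":-0.046,"y":0.042,"z":0,"wx":0,"wy":0,"wz":0,"fingers":1},{"x":-0.046,"y":0.042,"z":0,"wx":0,"wy":0,"wz":0,"fingers":1},{"x":-0.046,"y":0.042,"z":0,"wx":0,"wy":0,"wz":0,"fingers":1}], force=30)

```text
clock: 1.1
tool_pos: [0.3848, 0.1773, 0.2355]
eef_rot: [0.841, 0.54, -0.002, -0.0]
contact_force: [0.9, 0.1, -0.4]
opening: 0.998
```

```bash
python3 -c "
from h import *
goto(.470,-.104,.24,48)"
```

```text
tool [0.3848 0.1773 0.2355] jaw 65.42 tiltz [-0.003 -0.001 -1.   ] q [-0.37  0.45 -0.25  2.14  0.2   0.58  0.38] F [ 0.9  0.1 -0.4] op 0.998 t 1.1
shift units [-0.2755  0.2431 -0.0055] rows>= 4.703545348760473
turn units [-0.0006  0.0009  0.0968] rows>= 1.6282681507319965
```

Emit:
apply_moves(series=[{"x":-0.046,"y":0.0405,"z":-0.001,"wx":0,"wy":0,"wz":0,"fingers":1},{"x":-0.046,"y":0.0405,"z":-0.001,"wx":0,"wy":0,"wz":0,"fingers":1},{"x":-0.046,"y":0.0405,"z":-0.001,"wx":0,"wy":0,"wz":0,"fingers":1},{"x":-0.046,"y":0.0405,"z":-0.001,"wx":0,"wy":0,"wz":0,"fingers":1},{"x":-0.046,"y":0.0405,"z":-0.001,"wx":0,"wy":0,"wz":0,"fingers":1},{"x":-0.046,"y":0.0405,"z":-0.001,"wx":0,"wy":0,"wz":0.0,"fingers":1},{"x":0,"y":0,"z":0,"wx":0,"wy":0,"wz":0.05,"fingers":1},{"x":0,"y":0,"z":0,"wx":0,"wy":0,"wz":0.05,"fingers":1}])

```text
clock: 2.1
tool_pos: [0.4711, -0.1201, 0.239]
eef_rot: [0.919, 0.393, -0.003, 0.0]
contact_force: [-0.7, 0.4, -0.2]
opening: 0.999
```

Run:
```python
from h import *
goto(.470,-.104,.24,48)
p,d,K,T=snap("wrist"); np.savez("wrist1.npz",p=p,d=d,K=K,T=T); P=pts(d,K,T)
cv2.imwrite("pics/w1.png",p[...,::-1])
H,S,V=cv2.split(cv2.cvtColor(p,cv2.COLOR_RGB2HSV)); Z=P[...,2]
for k,m in {"wing":((H<5)|(H>175))&(S>150)&(Z>.085)&(Z<.105),"bar":(S<60)&(V<170)&(Z>.1)&(Z<.112),"orange":(H>5)&(H<20)&(S>180)&(Z>.055)&(Z<.075)}.items():
    nn,L,st,c=cv2.connectedComponentsWithStats(m.astype(np.uint8))
    for i in range(1,nn):
        if st[i,4]>150:
            Q=P[L==i]; print(k,st[i,4],c[i].round(),cv2.minAreaRect((Q[:,:2]*1000).astype(np.float32)),np.median(Q[:,2]))
```

```text
tool [ 0.4711 -0.1201  0.239 ] jaw 46.31 tiltz [-0.005 -0.002 -1.   ] q [ 0.28  0.51 -0.19  1.97  0.15  0.68  0.8 ] F [-0.7  0.4 -0.2] op 0.999 t 2.1
shift units [ 0.0137 -0.0149 -0.0012] rows>= 0.2592951623295502
turn units [-0.0007  0.0015 -0.0094] rows>= 0.1600923651148417
wing 749 [274. 160.] ((470.5263671875, -103.066162109375), (11.763792037963867, 49.37969207763672), 46.84638977050781) 0.09294118364819665
bar 250 [417. 138.] ((538.1015014648438, -4.036113739013672), (13.951436042785645, 31.40847396850586), 29.298660278320312) 0.10619536048735023
bar 1404 [272. 286.] ((556.9537353515625, -194.8013153076172), (114.05660247802734, 12.684769630432129), 85.56591033935547) 0.1058582255687818
bar 542 [330. 368.] ((669.5300903320312, -212.57847595214844), (81.54985809326172, 3.0190606117248535), 85.74715423583984) 0.10615624494900064
orange 519 [ 95. 173.] ((362.426025390625, -252.05548095703125), (32.57002258300781, 57.077911376953125), 79.6114730834961) 0.05853585829452196
orange 4040 [319. 294.] ((632.8491821289062, -195.039794921875), (130.6353302001953, 76.1678237915039), 85.63163757324219) 0.06312814099521785
orange 788 [264. 361.] ((652.0714111328125, -286.0115051269531), (74.55052947998047, 36.55506896972656), 47.198665618896484) 0.06327023580192856
```

View pics/w1.png

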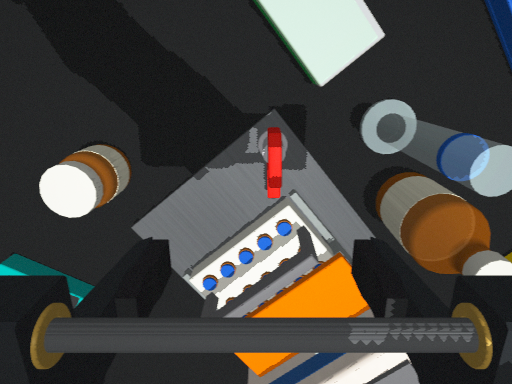

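Wrist view: the catch wing is at (274,160), the tray with its handle at (272,286), and the cylinder at (390,125)-(490,170) stays clear. The wing measures 49x12 mm at (470.5,-103.1) mm, direction -43.2°, so the catch is at about 0.2 rad, as expected. Descending onto it.

Emit:
apply_moves(series=[{"x":0.015,"y":-0.0147,"z":0,"wx":0,"wy":0,"wz":-0.003,"fingers":1},{"x":0,"y":0,"z":0.05,"wx":0,"wy":0,"wz":0,"fingers":1},{"x":0,"y":0,"z":0.05,"wx":0,"wy":0,"wz":0,"fingers":1},{"x":0,"y":0,"z":0.05,"wx":0,"wy":0,"wz":0,"fingers":0.3},{"x":0,"y":0,"z":0,"wx":0,"wy":0,"wz":0,"fingers":0.3}])

```text
clock: 2.78
tool_pos: [0.4722, -0.0955, 0.117]
eef_rot: [0.914, 0.405, -0.0, -0.001]
contact_force: [-0.1, 1.0, 0.8]
opening: 0.798
```

```bash
python3 -c "
from h import *
goto(.4705,-.103,.063,46.8)"
```

```text
tool [ 0.4722 -0.0955  0.117 ] jaw 47.81 tiltz [-0.001  0.002 -1.   ] q [ 0.18  0.72 -0.12  2.1   0.23  0.34  0.7 ] F [-0.1  1.   0.8] op 0.798 t 2.77
shift units [-0.0084  0.0048  0.0675] rows>= 0.8723130688500259
turn units [-0.0006 -0.0002  0.0056] rows>= 0.09538912578348473
```

Emit:
apply_moves(series=[{"x":-0.0084,"y":0.0048,"z":0,"wx":0,"wy":0,"wz":0.005,"fingers":0.3},{"x":0,"y":0,"z":0.02,"wx":0,"wy":0,"wz":0,"fingers":0.3},{"x":0,"y":0,"z":0.02,"wx":0,"wy":0,"wz":0,"fingers":0.3},{"x":0,"y":0,"z":0.02,"wx":0,"wy":0,"wz":0,"fingers":0.3},{"x":0,"y":0,"z":0,"wx":0,"wy":0,"wz":0,"fingers":0.3}])

```text
clock: 3.4
tool_pos: [0.4756, -0.104, 0.0758]
eef_rot: [0.917, 0.399, 0.006, 0.002]
contact_force: [0.1, -0.4, -0.1]
opening: 0.647
```

```bash
python3 -c "
from h import *
goto(.4705,-.103,.063,46.8)"
```

```text
tool [ 0.4756 -0.104   0.0758] jaw 46.98 tiltz [ 0.013  0.001 -1.   ] q [ 0.17  0.8  -0.08  2.12  0.25  0.22  0.69] F [ 0.1 -0.4 -0.1] op 0.647 t 3.4
shift units [-0.0036 -0.0056  0.0159] rows>= 0.2205347333244828
turn units [ 0.0027 -0.0029  0.001 ] rows>= 0.06920794614737417
```

Emit:
apply_moves(series=[{"x":-0.0036,"y":-0.0056,"z":0.013,"wx":0.0027,"wy":-0.0029,"wz":0,"fingers":0.3},{"x":0,"y":0,"z":0,"wx":0,"wy":0,"wz":0,"fingers":-1},{"x":0,"y":0,"z":0,"wx":0,"wy":0,"wz":0,"fingers":-1},{"x":0,"y":0,"z":0,"wx":0,"wy":0,"wz":0,"fingers":-1},{"x":0,"y":0,"z":0,"wx":0,"wy":0,"wz":0,"fingers":-1},{"x":0,"y":0,"z":0,"wx":0,"wy":0,"wz":0,"fingers":-1},{"x":0,"y":0,"z":0,"wx":0,"wy":0,"wz":0,"fingers":-1}], force=20)

```text
clock: 4.28
tool_pos: [0.4711, -0.1044, 0.0677]
eef_rot: [0.917, 0.398, 0.001, 0.001]
contact_force: [0.2, 0.8, 0.1]
opening: 0.135
```

```bash
python3 -c "
from h import *
goto(.4705,-.103,.065,46.8)"
```

```text
tool [ 0.4711 -0.1044  0.0677] jaw 46.91 tiltz [ 0.003 -0.002 -1.   ] q [ 0.16  0.82 -0.07  2.12  0.26  0.21  0.69] F [0.2 0.8 0.1] op 0.135 t 4.28
shift units [ 0.0008 -0.0017  0.0034] rows>= 0.04957209959276769
turn units [ 0.001  -0.0002  0.0006] rows>= 0.02014476886017467
```

The wing is gripped (opening 12 mm). Turning it anticlockwise.

Emit:
apply_moves(series=[{"x":0,"y":0,"z":0,"wx":0,"wy":0,"wz":-0.04,"fingers":-1},{"x":0,"y":0,"z":0,"wx":0,"wy":0,"wz":-0.04,"fingers":-1},{"x":0,"y":0,"z":0,"wx":0,"wy":0,"wz":-0.04,"fingers":-1},{"x":0,"y":0,"z":0,"wx":0,"wy":0,"wz":-0.04,"fingers":-1},{"x":0,"y":0,"z":0,"wx":0,"wy":0,"wz":-0.04,"fingers":-1},{"x":0,"y":0,"z":0,"wx":0,"wy":0,"wz":-0.04,"fingers":-1},{"x":0,"y":0,"z":0,"wx":0,"wy":0,"wz":-0.04,"fingers":-1}])

```text
clock: 5.15
tool_pos: [0.4714, -0.1036, 0.0677]
eef_rot: [0.651, 0.759, 0.001, 0.002]
contact_force: [-1.3, -0.2, 0.2]
opening: 0.133
```

```bash
python3 -c "
from h import *
goto(.4711,-.1044,.067,105)"
```

```text
tool [ 0.4714 -0.1036  0.0677] jaw 98.8 tiltz [ 0.003 -0.001 -1.   ] q [ 0.26  0.82 -0.22  2.12  0.66  0.27  1.18] F [-1.3 -0.2  0.2] op 0.133 t 5.15
shift units [-0.0009 -0.0005  0.0009] rows>= 0.01754926875767925
turn units [ 0.001   0.0005 -0.0344] rows>= 0.579468876491466
```

Emit:
apply_moves(series=[{"x":0,"y":0,"z":0,"wx":0,"wy":0,"wz":-0.034,"fingers":-1},{"x":0,"y":0,"z":0,"wx":0,"wy":0,"wz":0,"fingers":-1},{"x":0,"y":0,"z":0,"wx":0,"wy":0,"wz":0,"fingers":0},{"x":0,"y":0,"z":0,"wx":0,"wy":0,"wz":0,"fingers":0},{"x":0,"y":0,"z":0,"wx":0,"wy":0,"wz":0,"fingers":0},{"x":0,"y":0,"z":-0.03,"wx":0,"wy":0,"wz":0,"fingers":0},{"x":0,"y":0,"z":-0.05,"wx":0,"wy":0,"wz":0,"fingers":0},{"x":0,"y":0,"z":-0.05,"wx":0,"wy":0,"wz":0,"fingers":1}])

```text
clock: 6.15
tool_pos: [0.4697, -0.1023, 0.1719]
eef_rot: [0.609, 0.793, -0.001, -0.001]
contact_force: [0.2, -0.5, 0.4]
opening: 0.591
```

```bash
python3 -c "
from h import *
goto(.555,-.211,.2,175.5)
goto(.555,-.211,.2,-4.5)"
```

```text
tool [ 0.4697 -0.1023  0.1719] jaw 104.91 tiltz [-0.003  0.001 -1.   ] q [ 0.42  0.65 -0.48  2.05  0.54  0.57  1.39] F [ 0.2 -0.5  0.4] op 0.591 t 6.15
shift units [-0.1587  0.068  -0.0356] rows>= 2.255889356682349
turn units [-0.0004 -0.0009 -0.3922] rows>= 6.597262134712189
tool [ 0.4697 -0.1023  0.1719] jaw 104.91 tiltz [-0.003  0.001 -1.   ] q [ 0.42  0.65 -0.48  2.05  0.54  0.57  1.39] F [ 0.2 -0.5  0.4] op 0.591 t 6.15
shift units [-0.1587  0.068  -0.0356] rows>= 2.255889356682349
turn units [-9.000e-04  5.000e-04  6.078e-01] rows>= 10.225190417747992
```

Emit:
apply_moves(series=[{"x":0,"y":0,"z":-0.05,"wx":0,"wy":0,"wz":0,"fingers":1},{"x":0,"y":0,"z":0,"wx":0,"wy":0,"wz":0.055,"fingers":1},{"x":0,"y":0,"z":0,"wx":0,"wy":0,"wz":0.055,"fingers":1},{"x":0,"y":0,"z":0,"wx":0,"wy":0,"wz":0.055,"fingers":1},{"x":0,"y":0,"z":0,"wx":0,"wy":0,"wz":0.055,"fingers":1},{"x":0,"y":0,"z":0,"wx":0,"wy":0,"wz":0.055,"fingers":1},{"x":0,"y":0,"z":0,"wx":0,"wy":0,"wz":0.055,"fingers":1},{"x":0,"y":0,"z":0,"wx":0,"wy":0,"wz":0.055,"fingers":1}])

```text
clock: 7.15
tool_pos: [0.4704, -0.102, 0.2166]
eef_rot: [0.958, 0.285, 0.002, -0.0]
contact_force: [0.3, 0.2, 0.4]
opening: 1.003
```

Emit:
apply_moves(series=[{"x":0,"y":0,"z":0,"wx":0,"wy":0,"wz":0.055,"fingers":1},{"x":0,"y":0,"z":0,"wx":0,"wy":0,"wz":0.055,"fingers":1},{"x":0,"y":0,"z":0,"wx":0,"wy":0,"wz":0.055,"fingers":1},{"x":0,"y":0,"z":0,"wx":0,"wy":0,"wz":0.055,"fingers":1},{"x":0,"y":0,"z":0,"wx":0,"wy":0,"wz":0,"fingers":1}])

```text
clock: 7.78
tool_pos: [0.4696, -0.1009, 0.2166]
eef_rot: [0.998, -0.068, 0.001, -0.001]
contact_force: [-0.1, -0.4, -1.8]
opening: 0.998
```

```bash
python3 -c "
from h import *
goto(.555,-.211,.2,-4.5)"
```

```text
tool [ 0.4696 -0.1009  0.2166] jaw -7.77 tiltz [ 0.003  0.001 -1.   ] q [ 0.09  0.54  0.04  2.03 -0.04  0.58  0.03] F [-0.1 -0.4 -1.8] op 0.998 t 7.78
shift units [0.1243 0.1219 0.0209] rows>= 2.2448024166860527
turn units [-0.0006 -0.0009 -0.0182] rows>= 0.3059238635830866
```

Emit:
apply_moves(series=[{"x":0.03,"y":0.031,"z":0.0,"wx":0,"wy":0,"wz":-0.018,"fingers":1},{"x":0.03,"y":0.031,"z":0,"wx":0,"wy":0,"wz":0,"fingers":1},{"x":0.03,"y":0.031,"z":0,"wx":0,"wy":0,"wz":0,"fingers":1},{"x":0.025,"y":0.025,"z":0,"wx":0,"wy":0,"wz":0,"fingers":1},{"x":0,"y":0,"z":0,"wx":0,"wy":0,"wz":0,"fingers":1}])

```text
clock: 8.4
tool_pos: [0.5543, -0.2045, 0.216]
eef_rot: [1.0, -0.029, 0.001, -0.001]
contact_force: [-0.3, -0.4, 0.1]
opening: 1.004
```

Run:
```python
from h import *
goto(.555,-.211,.2,-4.5)
out=[]
for n in("wrist","scene","side"):
    p,d,K,T=snap(n); P=pts(d,K,T); out.append(p)
    H,S,V=cv2.split(cv2.cvtColor(p,cv2.COLOR_RGB2HSV)); Z=P[...,2]
    w=(d>0)&(P[...,0]>.4)&(P[...,0]<.75)&(P[...,1]>-.33)&(P[...,1]<-.04)
    for k,m in {"wing":((H<5)|(H>175))&(S>150)&(Z>.085)&(Z<.105),"bar":(S<60)&(V<170)&(Z>.1)&(Z<.112)&(P[...,0]<.62),"orange":(H>5)&(H<20)&(S>180)&(Z>.055)&(Z<.075)}.items():
        nn,L,st,c=cv2.connectedComponentsWithStats((m&w).astype(np.uint8))
        for i in range(1,nn):
            if st[i,4]>30:
                Q=P[L==i]; print(n,k,st[i,4],c[i].round(),np.round(np.concatenate([np.ravel(x) for x in cv2.minAreaRect((Q[:,:2]*1000).astype(np.float32))]),1),np.median(Q[:,2]).round(3))
cv2.imwrite("pics/w2.png",out[0][...,::-1])
```

```text
tool [ 0.5543 -0.2045  0.216 ] jaw -3.32 tiltz [ 0.001  0.003 -1.   ] q [ 0.27  0.67  0.01  1.7  -0.01  0.77  0.23] F [-0.3 -0.4  0.1] op 1.004 t 8.4
shift units [0.0013 0.0081 0.02  ] rows>= 0.2771890054852965
turn units [-0.0009 -0.0003  0.0066] rows>= 0.11150243891602198
wrist wing 1244 [140.  57.] [ 471.1 -103.    49.7   12.3   15.2] 0.093
wrist bar 2630 [263. 184.] [ 556.4 -210.4  146.    12.1   85.8] 0.106
wrist orange 14433 [345. 166.] [ 631.7 -216.1  173.6   75.4   85.4] 0.063
scene wing 57 [250. 168.] [ 472.  -101.1   48.4   12.7   17.2] 0.093
scene bar 141 [211. 161.] [ 556.  -209.2  145.1   13.5   85.5] 0.107
scene orange 55 [197. 172.] [ 605.4 -223.1   71.2   14.1   83.3] 0.065
side wing 77 [236. 222.] [ 468.1 -107.4   47.5   13.2   14.6] 0.093
side bar 203 [275. 245.] [ 554.2 -213.   144.4   12.5   85.6] 0.106
side orange 1149 [301. 250.] [ 629.2 -218.9  174.5   70.9   85.4] 0.064
```

View pics/w2.png

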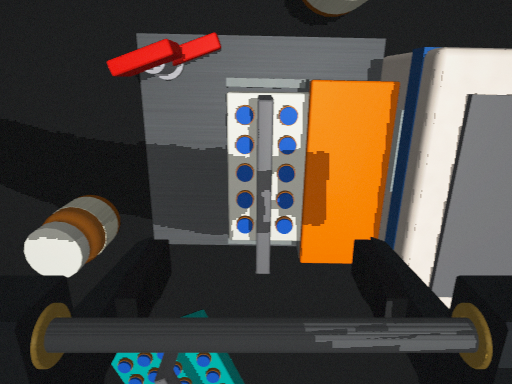

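Wrist view: catch wing (165,55) now at 15° world, so about 1.2 rad, out of the way. The handle bar (264,184) is at (556,-210.6) mm, yaw -4.4°, with its top at 0.106. Descending onto the handle.

Emit:
apply_moves(series=[{"x":0.002,"y":0.008,"z":0,"wx":0,"wy":0,"wz":0.006,"fingers":0.1},{"x":0,"y":0,"z":0.04,"wx":0,"wy":0,"wz":0,"fingers":0.1},{"x":0,"y":0,"z":0.04,"wx":0,"wy":0,"wz":0,"fingers":0.1},{"x":0,"y":0,"z":0.02,"wx":0,"wy":0,"wz":0,"fingers":0.1},{"x":0,"y":0,"z":0,"wx":0,"wy":0,"wz":0,"fingers":0.1}])

```text
clock: 9.18
tool_pos: [0.5535, -0.2055, 0.1358]
eef_rot: [0.999, -0.036, -0.0, -0.003]
contact_force: [1.0, 0.1, 0.0]
opening: 0.547
```

```bash
python3 -c "
from h import *
goto(.556,-.2108,.078,-4.4)"
```

```text
tool [ 0.5535 -0.2055  0.1358] jaw -4.14 tiltz [ 0.     0.005 -1.   ] q [ 0.28  0.78  0.    1.77 -0.01  0.6   0.22] F [1.  0.1 0. ] op 0.547 t 9.18
shift units [0.0036 0.0067 0.0722] rows>= 0.928720299576605
turn units [-0.0017  0.0001  0.0015] rows>= 0.03700664117070051
```

Emit:
apply_moves(series=[{"x":0.0036,"y":0.0067,"z":0,"wx":-0.0017,"wy":0,"wz":0.0015,"fingers":0.1},{"x":0,"y":0,"z":0.03,"wx":0,"wy":0,"wz":0,"fingers":0.1},{"x":0,"y":0,"z":0.03,"wx":0,"wy":0,"wz":0,"fingers":0.1},{"x":0,"y":0,"z":0.012,"wx":0,"wy":0,"wz":0,"fingers":0.1},{"x":0,"y":0,"z":0,"wx":0,"wy":0,"wz":0,"fingers":0.1}])

```text
clock: 9.8
tool_pos: [0.5613, -0.2144, 0.0826]
eef_rot: [0.999, -0.039, 0.006, 0.003]
contact_force: [0.4, -0.1, -0.5]
opening: 0.551
```

```bash
python3 -c "
from h import *
goto(.556,-.2108,.078,-4.4)"
```

```text
tool [ 0.5613 -0.2144  0.0826] jaw -4.49 tiltz [ 0.011 -0.006 -1.   ] q [ 0.28  0.87  0.01  1.77 -0.01  0.49  0.22] F [ 0.4 -0.1 -0.5] op 0.551 t 9.8
shift units [-0.007  -0.004   0.0057] rows>= 0.1260123712210605
turn units [ 0.0015 -0.0036 -0.0005] rows>= 0.06623714649514409
```

Emit:
apply_moves(series=[{"x":-0.007,"y":-0.004,"z":0.004,"wx":0.0015,"wy":-0.0036,"wz":0,"fingers":0.1},{"x":0,"y":0,"z":0,"wx":0,"wy":0,"wz":0,"fingers":-0.4},{"x":0,"y":0,"z":0,"wx":0,"wy":0,"wz":0,"fingers":-0.4}])

```text
clock: 10.18
tool_pos: [0.557, -0.2111, 0.0814]
eef_rot: [0.999, -0.039, 0.001, 0.0]
contact_force: [1.0, 0.1, 0.9]
opening: 0.348
```

```bash
python3 -c "
from h import *
goto(.556,-.2108,.079,-4.4)"
```

```text
tool [ 0.557  -0.2111  0.0814] jaw -4.51 tiltz [ 0.003 -0.001 -1.   ] q [ 0.28  0.87  0.01  1.78 -0.01  0.49  0.21] F [1.  0.1 0.9] op 0.348 t 10.18
shift units [-0.0013 -0.0003  0.003 ] rows>= 0.04237732730421771
turn units [ 0.0002 -0.0009 -0.0006] rows>= 0.0187980943016553
```

Emit:
apply_moves(series=[{"x":-0.0013,"y":0,"z":0.003,"wx":0,"wy":-0.0009,"wz":0,"fingers":-0.4},{"x":0,"y":0,"z":0,"wx":0,"wy":0,"wz":0,"fingers":-1},{"x":0,"y":0,"z":0,"wx":0,"wy":0,"wz":0,"fingers":-1},{"x":0,"y":0,"z":0,"wx":0,"wy":0,"wz":0,"fingers":-1},{"x":0,"y":0,"z":0,"wx":0,"wy":0,"wz":0,"fingers":-1},{"x":0,"y":0,"z":0,"wx":0,"wy":0,"wz":0,"fingers":-1}], force=40)

```text
clock: 10.92
tool_pos: [0.5563, -0.2111, 0.0793]
eef_rot: [0.999, -0.039, 0.0, 0.0]
contact_force: [-0.3, 0.0, 1.0]
opening: 0.132
```

```bash
python3 -c "
from h import *
a=np.radians(-4.4); goto(.556-.08*np.cos(a),-.2108-.08*np.sin(a),.079,-4.4)"
```

```text
tool [ 0.5563 -0.2111  0.0793] jaw -4.48 tiltz [ 0.001 -0.001 -1.   ] q [ 0.28  0.87  0.01  1.78 -0.01  0.49  0.21] F [-0.3  0.   1. ] op 0.132 t 10.93
shift units [-0.1004 -0.0003  0.0003] rows>= 1.2846337420177205
turn units [ 0.0003 -0.0002 -0.0004] rows>= 0.009250205954003268
```

Gripped (12 mm). Sliding forward in small steps.

Emit:
apply_moves(series=[{"x":-0.0125,"y":0,"z":0,"wx":0,"wy":0,"wz":0,"fingers":-1},{"x":-0.0125,"y":0,"z":0,"wx":0,"wy":0,"wz":0,"fingers":-1},{"x":-0.0125,"y":0,"z":0,"wx":0,"wy":0,"wz":0,"fingers":-1},{"x":-0.0125,"y":0,"z":0,"wx":0,"wy":0,"wz":0,"fingers":-1}])

```text
clock: 11.42
tool_pos: [0.5156, -0.2078, 0.0793]
eef_rot: [0.999, -0.039, 0.002, 0.001]
contact_force: [1.8, 0.4, -1.7]
opening: 0.131
```

```bash
python3 -c "
from h import *
a=np.radians(-4.4); goto(.556-.08*np.cos(a),-.2108-.08*np.sin(a),.079,-4.4)"
```

```text
tool [ 0.5156 -0.2078  0.0793] jaw -4.47 tiltz [ 0.004 -0.001 -1.   ] q [ 0.3   0.84  0.    1.91 -0.    0.39  0.22] F [ 1.8  0.4 -1.7] op 0.131 t 11.43
shift units [-0.0493 -0.0001  0.0001] rows>= 0.631376336221162
turn units [ 0.0003 -0.0013 -0.0004] rows>= 0.024108273025747237
```

Emit:
apply_moves(series=[{"x":-0.0125,"y":0,"z":0,"wx":0,"wy":-0.001,"wz":0,"fingers":-1},{"x":-0.0125,"y":0,"z":0,"wx":0,"wy":0,"wz":0,"fingers":-1},{"x":-0.0125,"y":0,"z":0,"wx":0,"wy":0,"wz":0,"fingers":-1},{"x":-0.0125,"y":0,"z":0,"wx":0,"wy":0,"wz":0,"fingers":-1},{"x":0,"y":0,"z":0,"wx":0,"wy":0,"wz":0,"fingers":-1},{"x":0,"y":0,"z":0,"wx":0,"wy":0,"wz":0,"fingers":-1}])

```text
clock: 12.18
tool_pos: [0.4704, -0.2044, 0.0792]
eef_rot: [0.999, -0.039, -0.001, 0.0]
contact_force: [1.1, -0.6, -2.1]
opening: 0.13
```

Run:
```python
from h import *
a=np.radians(-4.4); goto(.556-.08*np.cos(a),-.2108-.08*np.sin(a),.079,-4.4)
for n in("scene","side"):
    p,d,K,T=snap(n); P=pts(d,K,T); np.savez(n+"2.npz",p=p,d=d,K=K,T=T)
    H,S,V=cv2.split(cv2.cvtColor(p,cv2.COLOR_RGB2HSV)); Z=P[...,2]
    m=(S<60)&(V>170)&(Z>.03)&(Z<.06)&(P[...,0]>.4)&(P[...,0]<.65)&(P[...,1]>-.32)&(P[...,1]<-.12)
    Q=P[m]; print(n,m.sum(),cv2.minAreaRect((Q[:,:2]*1000).astype(np.float32)),Q[:,2].mean())
p=np.load("side2.npz")["p"]; cv2.imwrite("pics/s2.png",cv2.resize(p[170:320,180:400,::-1],None,fx=3.4,fy=3.4,interpolation=cv2.INTER_CUBIC))
```

```text
tool [ 0.4704 -0.2044  0.0792] jaw -4.52 tiltz [-0.003 -0.    -1.   ] q [ 0.32  0.81 -0.    2.03  0.01  0.3   0.24] F [ 1.1 -0.6 -2.1] op 0.13 t 12.18
shift units [ 0.0073 -0.0002  0.0003] rows>= 0.09309775625532565
turn units [ 0.0002  0.0008 -0.0007] rows>= 0.01834057372513104
scene 503 ((499.97418212890625, -205.2518310546875), (151.4246368408203, 131.3326416015625), 85.70793914794922) 0.040687557006405674
side 810 ((498.88702392578125, -210.74884033203125), (146.79623413085938, 129.02491760253906), 85.85882568359375) 0.039783994431572524
```

View pics/s2.png

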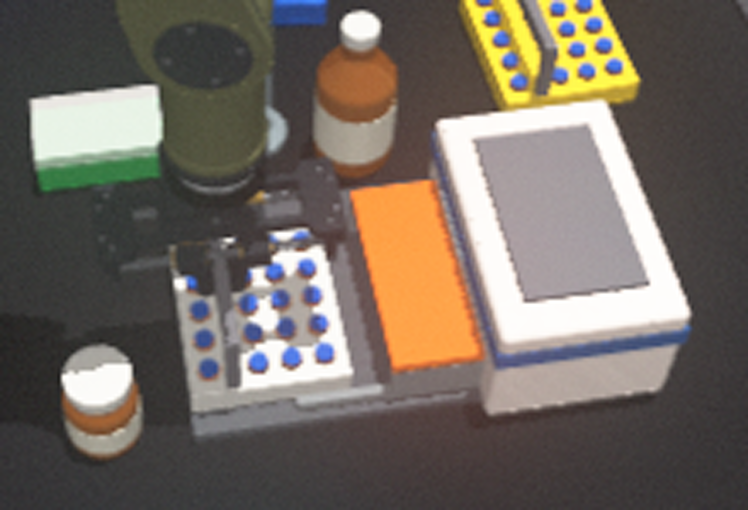

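The tray (white, 170-350 x 240-400 in the crop) is clear of the orange lip, with its centre about 86 mm forward and still on the plate. Lifting.

Emit:
apply_moves(series=[{"x":0,"y":0,"z":-0.015,"wx":0,"wy":0,"wz":0,"fingers":-1},{"x":0,"y":0,"z":-0.025,"wx":0,"wy":0,"wz":0,"fingers":-1},{"x":0,"y":0,"z":-0.04,"wx":0,"wy":0,"wz":0,"fingers":-1},{"x":0,"y":0,"z":-0.05,"wx":0,"wy":0,"wz":0,"fingers":-1},{"x":0,"y":0,"z":-0.05,"wx":0,"wy":0,"wz":0,"fingers":-1},{"x":0,"y":0,"z":-0.05,"wx":0,"wy":0,"wz":0,"fingers":-1},{"x":0,"y":0,"z":-0.05,"wx":0,"wy":0,"wz":0,"fingers":-1},{"x":0,"y":0,"z":-0.03,"wx":0,"wy":0,"wz":0,"fingers":-1}], force=50)

```text
clock: 13.28
tool_pos: [0.4657, -0.202, 0.3339]
eef_rot: [0.999, -0.039, -0.01, -0.002]
contact_force: [1.1, -0.2, -5.0]
opening: 0.131
```

```bash
python3 -c "
from h import *
goto(.5576,.2288,.33,-11.1)"
```

```text
tool [ 0.4657 -0.202   0.3339] jaw -4.45 tiltz [-0.02   0.005 -1.   ] q [ 0.31  0.42  0.01  1.77 -0.01  0.97  0.25] F [ 1.1 -0.2 -5. ] op 0.131 t 13.28
shift units [ 0.0727 -0.5458  0.0054] rows>= 7.047853136514657
turn units [-0.0008  0.0065  0.0369] rows>= 0.6304028190260358
```

Emit:
apply_moves(series=[{"x":0.005,"y":-0.02,"z":0,"wx":-0.001,"wy":0.005,"wz":0,"fingers":-1},{"x":0.005,"y":-0.035,"z":0,"wx":0,"wy":0,"wz":0,"fingers":-1},{"x":0.005,"y":-0.045,"z":0,"wx":0,"wy":0,"wz":0,"fingers":-1},{"x":0.005,"y":-0.045,"z":0,"wx":0,"wy":0,"wz":0,"fingers":-1},{"x":0.005,"y":-0.045,"z":0,"wx":0,"wy":0,"wz":0,"fingers":-1},{"x":0.005,"y":-0.045,"z":0,"wx":0,"wy":0,"wz":0,"fingers":-1},{"x":0.005,"y":-0.045,"z":0,"wx":0,"wy":0,"wz":0,"fingers":-1},{"x":0.005,"y":-0.045,"z":0,"wx":0,"wy":0,"wz":0,"fingers":-1}])

```text
clock: 14.28
tool_pos: [0.508, 0.0699, 0.3245]
eef_rot: [0.999, -0.038, -0.012, -0.001]
contact_force: [0.1, -0.2, -4.6]
opening: 0.128
```

```bash
python3 -c "
from h import *
goto(.5576,.2288,.33,-11.1)"
```

```text
tool [0.508  0.0699 0.3245] jaw -4.4 tiltz [-0.024  0.004 -1.   ] q [-0.2   0.44 -0.03  1.77  0.    0.96 -0.31] F [ 0.1 -0.2 -4.6] op 0.128 t 14.28
shift units [ 0.0464 -0.2028 -0.0076] rows>= 2.66457722697613
turn units [-0.0001  0.0077  0.0372] rows>= 0.6394726123402918
```

Emit:
apply_moves(series=[{"x":0.009,"y":-0.038,"z":0,"wx":0,"wy":0.004,"wz":0.012,"fingers":-1},{"x":0.009,"y":-0.038,"z":0,"wx":0,"wy":0.004,"wz":0.012,"fingers":-1},{"x":0.009,"y":-0.035,"z":0,"wx":0,"wy":0,"wz":0.012,"fingers":-1},{"x":0.009,"y":-0.03,"z":0,"wx":0,"wy":0,"wz":0.0,"fingers":-1},{"x":0.006,"y":-0.015,"z":0,"wx":0,"wy":0,"wz":0,"fingers":-1},{"x":0,"y":0,"z":0,"wx":0,"wy":0,"wz":0,"fingers":-1},{"x":0,"y":0,"z":0,"wx":0,"wy":0,"wz":0,"fingers":-1}])

```text
clock: 15.15
tool_pos: [0.5455, 0.2018, 0.3124]
eef_rot: [0.996, -0.09, -0.012, 0.002]
contact_force: [-0.5, 0.4, -4.6]
opening: 0.127
```

```bash
cat > look.py <<'E'
from h import *
goto(.5576,.2288,.33,-11.1)
s=get_state(); tp=s["tool_pos"]
for n in("scene","side"):
    p,d,K,T=snap(n); P=pts(d,K,T); np.savez(n+"3.npz",p=p,d=d,K=K,T=T)
    H,S,V=cv2.split(cv2.cvtColor(p,cv2.COLOR_RGB2HSV)); Z=P[...,2]
    zt=tp[2]-.065+.0275
    m=(S<60)&(V>150)&(abs(Z-zt)<.018)&(abs(P[...,0]-.587)<.13)&(abs(P[...,1]-.223)<.13)
    Q=P[m]; print(n,m.sum(),cv2.minAreaRect((Q[:,:2]*1000).astype(np.float32)))
    top=Q[Q[:,2]>np.percentile(Q[:,2],30)]; A=np.c_[top[:,:2]-top[:,:2].mean(0),np.ones(len(top))]; print("  plane slope",np.linalg.lstsq(A,top[:,2],rcond=None)[0].round(3))
    b=(H>102)&(H<118)&(S>150)&(Z>.022)&(Z<.036)&(abs(P[...,0]-.587)<.13)&(abs(P[...,1]-.223)<.13)
    if b.sum()>30: print("  rim",b.sum(),cv2.minAreaRect((P[b][:,:2]*1000).astype(np.float32)))
    cv2.imwrite(f"pics/{n}3.png",p[...,::-1])
E
python3 look.py
```

```text
tool [0.5455 0.2018 0.3124] jaw -10.31 tiltz [-0.023 -0.002 -1.   ] q [-0.43  0.56  0.    1.59 -0.01  1.02 -0.6 ] F [-0.5  0.4 -4.6] op 0.127 t 15.15
shift units [ 0.0083 -0.0357 -0.0224] rows>= 0.550090006025531
turn units [0.0019 0.0072 0.0044] rows>= 0.14602420701667324
scene 1498 ((573.7379760742188, 197.35098266601562), (152.02952575683594, 130.14529418945312), 80.01480865478516)
  plane slope [-0.012  0.004  0.273]
  rim 333 ((587.5631713867188, 224.56878662109375), (179.0878448486328, 157.8013916015625), 79.16795349121094)
side 791 ((572.4650268554688, 195.90785217285156), (156.99794006347656, 129.67007446289062), 79.99483489990234)
  plane slope [-0.023  0.005  0.273]
  rim 262 ((587.027099609375, 222.60401916503906), (187.21810913085938, 154.57000732421875), 78.81118774414062)
```

Emit:
apply_moves(series=[{"x":0.008,"y":-0.018,"z":0,"wx":0.002,"wy":0.007,"wz":0.004,"fingers":-1},{"x":0.003,"y":-0.018,"z":0,"wx":0,"wy":0.004,"wz":0,"fingers":-1},{"x":0,"y":0,"z":0,"wx":0,"wy":0,"wz":0,"fingers":-1}])

```text
clock: 15.62
tool_pos: [0.561, 0.2298, 0.3132]
eef_rot: [0.995, -0.097, 0.008, -0.001]
contact_force: [0.3, -0.5, -5.0]
opening: 0.129
```

```bash
python3 -c "
from h import *
goto(.558,.2288,.12,-11.0)"
```

```text
tool [0.561  0.2298 0.3132] jaw -11.19 tiltz [ 0.016 -0.    -1.   ] q [-0.48  0.57  0.01  1.55  0.    1.   -0.66] F [ 0.3 -0.5 -5. ] op 0.129 t 15.62
shift units [-0.0072  0.0027  0.2414] rows>= 3.091422008788796
turn units [-0.0009 -0.005  -0.001 ] rows>= 0.08713580203565391
```

Emit:
apply_moves(series=[{"x":-0.003,"y":0.001,"z":0.01,"wx":-0.001,"wy":-0.005,"wz":0,"fingers":-1},{"x":0,"y":0,"z":0.025,"wx":0,"wy":0,"wz":0,"fingers":-1},{"x":0,"y":0,"z":0.03,"wx":0,"wy":0,"wz":0,"fingers":-1},{"x":0,"y":0,"z":0.03,"wx":0,"wy":0,"wz":0,"fingers":-1},{"x":0,"y":0,"z":0.03,"wx":0,"wy":0,"wz":0,"fingers":-1},{"x":0,"y":0,"z":0.03,"wx":0,"wy":0,"wz":0,"fingers":-1},{"x":0,"y":0,"z":0.02,"wx":0,"wy":0,"wz":0,"fingers":-1},{"x":0,"y":0,"z":0,"wx":0,"wy":0,"wz":0,"fingers":-1}])

```text
clock: 16.62
tool_pos: [0.5576, 0.2261, 0.1661]
eef_rot: [0.995, -0.099, -0.003, 0.002]
contact_force: [-0.2, 1.1, -5.0]
opening: 0.132
```

```bash
python3 -c "
from h import *
goto(.558,.2288,.12,-11.0)"
```

```text
tool [0.5576 0.2261 0.1661] jaw -11.36 tiltz [-0.006 -0.004 -1.   ] q [-0.46  0.75  0.    1.71 -0.    0.69 -0.66] F [-0.2  1.1 -5. ] op 0.132 t 16.62
shift units [ 0.0001 -0.0037  0.0576] rows>= 0.7386840233073622
turn units [ 0.0016  0.0017 -0.002 ] rows>= 0.05176446964027299
```

Emit:
apply_moves(series=[{"x":0,"y":-0.003,"z":0.02,"wx":0.0016,"wy":0.0017,"wz":-0.002,"fingers":-1},{"x":0,"y":0,"z":0.02,"wx":0,"wy":0,"wz":0,"fingers":-1},{"x":0,"y":0,"z":0.015,"wx":0,"wy":0,"wz":0,"fingers":-1},{"x":0,"y":0,"z":0,"wx":0,"wy":0,"wz":0,"fingers":-1}])

```text
clock: 17.12
tool_pos: [0.5605, 0.2289, 0.1228]
eef_rot: [0.995, -0.096, 0.002, -0.001]
contact_force: [-0.2, -0.3, -5.0]
opening: 0.13
```

```bash
python3 look.py
python3 - <<'E'
from h import *
a=[cv2.imread("pics/scene3.png")[200:320,220:370],cv2.imread("pics/side3.png")[90:210,190:340]]
cv2.imwrite("pics/pair3.png",cv2.resize(np.hstack(a),None,fx=2.6,fy=2.6,interpolation=cv2.INTER_CUBIC))
E
```

```text
tool [0.5605 0.2289 0.1228] jaw -11.05 tiltz [ 0.005  0.002 -1.   ] q [-0.46  0.81 -0.    1.73  0.    0.59 -0.66] F [-0.2 -0.3 -5. ] op 0.13 t 17.12
shift units [-2.40e-03  1.00e-04 -2.59e-01] rows>= 3.315412888021069
turn units [-0.0009 -0.0014  0.0003] rows>= 0.02868497486218557
scene 1166 ((560.9109497070312, 230.56410217285156), (149.6761016845703, 189.84327697753906), 79.24884796142578)
  plane slope [0.001 0.003 0.085]
  rim 253 ((587.8047485351562, 225.35125732421875), (177.2703094482422, 157.40316772460938), 79.01836395263672)
side 692 ((589.4154663085938, 219.87100219726562), (158.2179412841797, 127.96965789794922), 78.52518463134766)
  plane slope [-0.007  0.004  0.084]
  rim 160 ((586.1380615234375, 217.05581665039062), (180.46449279785156, 154.99270629882812), 78.86397552490234)
```

View pics/pair3.png

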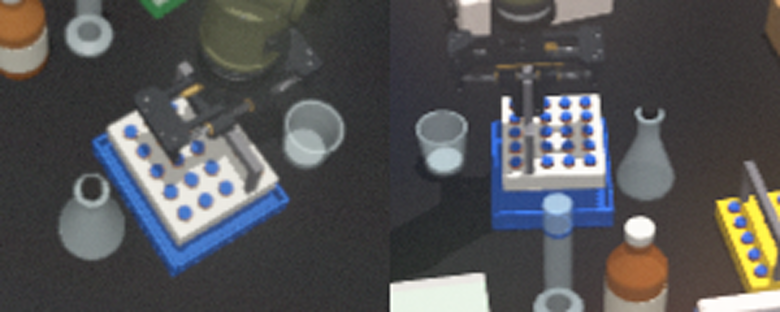

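The tray is level above the tub in both views (scene left, side right), and beaker and flask are clear. Lowering the last 50 mm slowly.

Emit:
apply_moves(series=[{"x":-0.0025,"y":0,"z":0.008,"wx":-0.001,"wy":-0.001,"wz":0,"fingers":-1},{"x":0,"y":0,"z":0.01,"wx":0,"wy":0,"wz":0,"fingers":-1},{"x":0,"y":0,"z":0.01,"wx":0,"wy":0,"wz":0,"fingers":-1},{"x":0,"y":0,"z":0.01,"wx":0,"wy":0,"wz":0,"fingers":-1},{"x":0,"y":0,"z":0,"wx":0,"wy":0,"wz":0,"fingers":-1}])

```text
clock: 17.85
tool_pos: [0.56, 0.23, 0.092]
eef_rot: [0.995, -0.096, 0.002, -0.001]
contact_force: [-0.1, -0.4, -5.3]
opening: 0.129
```

```bash
python3 -c "
from h import *
goto(.558,.2288,.072,-11.0)"
```

```text
tool [0.56  0.23  0.092] jaw -11.05 tiltz [ 0.004  0.001 -1.   ] q [-0.47  0.86 -0.    1.75  0.    0.53 -0.66] F [-0.1 -0.4 -5.3] op 0.129 t 17.85
shift units [-0.0023  0.002   0.025 ] rows>= 0.3225489154031782
turn units [-0.0005 -0.0013 -0.0003] rows>= 0.024559382468071437
```

Emit:
apply_moves(series=[{"x":-0.002,"y":0.002,"z":0.007,"wx":0,"wy":-0.001,"wz":0,"fingers":-1},{"x":0,"y":0,"z":0.008,"wx":0,"wy":0,"wz":0,"fingers":-1},{"x":0,"y":0,"z":0.007,"wx":0,"wy":0,"wz":0,"fingers":-1},{"x":0,"y":0,"z":0.0,"wx":0,"wy":0,"wz":0,"fingers":-1}])

```text
clock: 18.35
tool_pos: [0.5583, 0.2287, 0.0733]
eef_rot: [0.995, -0.096, 0.001, -0.001]
contact_force: [0.3, -0.3, -4.7]
opening: 0.133
```

```bash
python3 -c "
from h import *
goto(.558,.2288,.072,-11.0)"
```

```text
tool [0.5583 0.2287 0.0733] jaw -11.06 tiltz [ 0.002  0.002 -1.   ] q [-0.46  0.89 -0.    1.76  0.01  0.49 -0.66] F [ 0.3 -0.3 -4.7] op 0.133 t 18.35
shift units [-0.0005 -0.      0.0017] rows>= 0.02217557280246707
turn units [-0.0007 -0.0004 -0.0003] rows>= 0.014110416788534903
```

Emit:
apply_moves(series=[{"x":0,"y":0,"z":0.002,"wx":0,"wy":0,"wz":0,"fingers":-1},{"x":0,"y":0,"z":0.001,"wx":0,"wy":0,"wz":0,"fingers":-1},{"x":0,"y":0,"z":0,"wx":0,"wy":0,"wz":0,"fingers":-1}])

```text
clock: 18.73
tool_pos: [0.5588, 0.2289, 0.0725]
eef_rot: [0.995, -0.096, 0.001, -0.001]
contact_force: [0.4, -0.1, -4.2]
opening: 0.129
```

Emit:
apply_moves(series=[{"x":-0.0005,"y":0,"z":0.003,"wx":0,"wy":0,"wz":0,"fingers":-1},{"x":0,"y":0,"z":0.001,"wx":0,"wy":0,"wz":0,"fingers":-1},{"x":0,"y":0,"z":0,"wx":0,"wy":0,"wz":0,"fingers":-1}])

```text
clock: 19.1
tool_pos: [0.559, 0.229, 0.0723]
eef_rot: [0.995, -0.097, 0.002, -0.002]
contact_force: [-0.3, 0.2, -3.7]
opening: 0.132
```

The floor is starting to take the weight, so release and rise.

Emit:
apply_moves(series=[{"x":0,"y":0,"z":0,"wx":0,"wy":0,"wz":0,"fingers":-0.4},{"x":0,"y":0,"z":0,"wx":0,"wy":0,"wz":0,"fingers":-0.1},{"x":0,"y":0,"z":0,"wx":0,"wy":0,"wz":0,"fingers":0},{"x":0,"y":0,"z":0,"wx":0,"wy":0,"wz":0,"fingers":0},{"x":0,"y":0,"z":-0.02,"wx":0,"wy":0,"wz":0,"fingers":0},{"x":0,"y":0,"z":-0.04,"wx":0,"wy":0,"wz":0,"fingers":0},{"x":0,"y":0,"z":-0.06,"wx":0,"wy":0,"wz":0,"fingers":0},{"x":0,"y":0,"z":-0.06,"wx":0,"wy":0,"wz":0,"fingers":0}])

```text
clock: 20.1
tool_pos: [0.5582, 0.2284, 0.22]
eef_rot: [0.995, -0.097, 0.002, -0.001]
contact_force: [0.3, 0.9, 0.4]
opening: 0.501
```

Emit:
apply_moves(series=[{"x":0,"y":0,"z":-0.06,"wx":0,"wy":0,"wz":0,"fingers":0},{"x":0,"y":0,"z":0,"wx":0,"wy":0,"wz":0,"fingers":0}])

```text
clock: 20.35
tool_pos: [0.5602, 0.2291, 0.2762]
eef_rot: [0.995, -0.097, 0.007, -0.004]
contact_force: [0.3, -0.0, -0.6]
opening: 0.5
```

Run:
```python
from h import *
goto(.558,.2288,.3,-11)
for n in("wrist","scene","side"):
    p,d,K,T=snap(n); P=pts(d,K,T); cv2.imwrite(f"pics/{n}9.png",p[...,::-1])
    H,S,V=cv2.split(cv2.cvtColor(p,cv2.COLOR_RGB2HSV)); Z=P[...,2]
    w=(abs(P[...,0]-.587)<.13)&(abs(P[...,1]-.223)<.13)
    def f(k,m):
        nn,L,st,_=cv2.connectedComponentsWithStats(m.astype(np.uint8)); Q=P[m]
        if len(Q)>30:
            r=cv2.minAreaRect((Q[:,:2]*1000).astype(np.float32)); print(n,k,len(Q),np.round(np.concatenate([np.ravel(x) for x in r]),1),np.median(Q[:,2]).round(4))
    f("tray",w&(S<60)&(V>150)&(Z>.022)&(Z<.05)); f("bar",w&(S<60)&(V<170)&(Z>.09)&(Z<.106)); f("rim",w&(H>102)&(H<118)&(S>150)&(Z>.022)&(Z<.036))
    m=w&(S<60)&(V>150)&(Z>.025)&(Z<.05); Q=P[m]; A=np.c_[Q[:,:2]-Q[:,:2].mean(0),np.ones(len(Q))]; print("  slope",np.linalg.lstsq(A,Q[:,2],rcond=None)[0].round(3))
    f("wing",((H<5)|(H>175))&(S>150)&(Z>.085)&(Z<.105)&(abs(P[...,0]-.47)<.05)&(abs(P[...,1]+.104)<.05))
a=[cv2.imread("pics/wrist9.png"),cv2.imread("pics/scene9.png")]
cv2.imwrite("pics/end.png",cv2.resize(np.hstack(a),(800,300),interpolation=cv2.INTER_AREA))
```

```text
tool [0.5602 0.2291 0.2762] jaw -11.1 tiltz [ 0.014  0.007 -1.   ] q [-0.47  0.61  0.01  1.6  -0.    0.91 -0.65] F [ 0.3 -0.  -0.6] op 0.5 t 20.35
shift units [-0.0022  0.0006 -0.0298] rows>= 0.3828633862630936
turn units [-0.0031 -0.004  -0.0006] rows>= 0.0849423733879306
wrist tray 8503 [560.8 229.  149.1 186.5  78.9] 0.0321
wrist bar 1472 [634.3 214.7 145.8 165.6  78.8] 0.0988
wrist rim 2727 [587.2 224.1 177.4 158.2  78.8] 0.0286
  slope [-0.003  0.002  0.032]
scene tray 1439 [555.1 231.1 150.5 199.   78.9] 0.0339
scene bar 225 [612.7 245.1 175.2 133.4  16.6] 0.1002
scene rim 350 [587.8 224.6 179.4 158.1  79.2] 0.0295
  slope [-0.004  0.003  0.034]
scene wing 54 [ 468.5 -101.6   54.1   13.1   18.2] 0.0938
side tray 650 [552.7 229.8 157.9 199.1  79.2] 0.0324
side bar 135 [634.5 212.1 150.  168.7  79.5] 0.0984
side rim 226 [587.1 222.5 185.9 154.6  78.8] 0.0278
  slope [-0.004  0.014  0.033]
side wing 78 [ 467.9 -106.7   48.2   13.5   12.4] 0.0924
```

View pics/end.png

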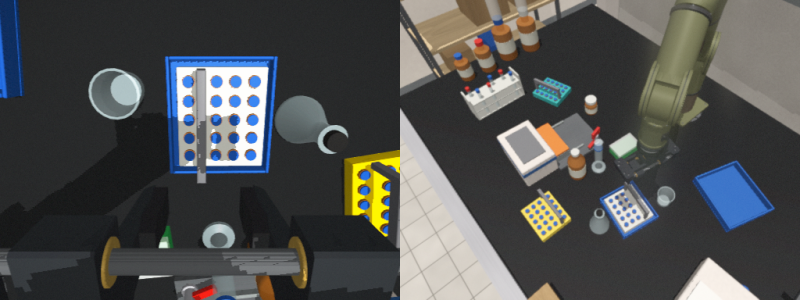

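The tray (wrist view, 175-270 x 65-168) lies inside the tub rim with even gaps. Its top slopes under 0.005 rad (wrist, scene), and its underside is about 4-5 mm up. The catch is at about 1.2 rad and everything else is standing. Handing in.

```bash
python3 -c "
from plant import *
print(finish_job())"
```

```text
the job is handed in; nothing more can be done
None
```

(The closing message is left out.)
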